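# Clamp a drawer side in the joinery vice for dovetailing

## Robot

A 6-joint arm with a two-finger parallel gripper is mounted at the origin on a cart in front of the work surface, level with it; the furniture and walls round the work are solid. World frame = base frame: x ahead of the robot, y to its left, z up, the work surface at z = 0. Lengths are in m, angles in rad, forces in N, time in s.
With the tool pointing down it reaches from about 0.25 to 0.775 m from the base axis. Payload 4 kg.
Tool frame: the origin (TCP) lies at the very end of the fingers, on their centre line; the grasp point (between the pads) lies 19 mm behind it (hold_point_z is the z of the grasp point in the tool frame, in m); z points along the fingers, y is the line along which they close (so a half turn about z gives the same grasp; the last joint's range is limited). The gripper opens to 94 mm and grips with 3 to 60 N. Pads are 16 mm wide; open, the fingers measure 119 mm over their backs; the gripper's body (75 mm by 177 mm) begins 78 mm behind the grasp point.
Start: joints at [1.216, 0.087, 1.371, -0, 1.684, -0.103], TCP at [0.137, 0.533, 0.206] pointing down, gripper open.
Joint ranges: [-3.1, 3.1], [-0.76, 2.03], [0.27, 2.55], [-1.08, 4.22], [0.17, 2.65], [-2.57, 2.57]. Speed limits (rad/s): [2.79, 2.79, 3.14, 3.14, 3.14, 3.14].

## Interface

Orientations are given as a unit quaternion [w, x, y, z].
In Python, from workcell import get_obs, grab_frame, close_job, hold_point_z gives the robot as it stands.
- The arm moves only by the shell command python3 -m crank 'ROWS' [FORCE]. ROWS is a JSON object of lists of equal length, an entry for each row: "xyz": the shift along the tool's x, y, z in cm, a list of three; "turn": the turn about the tool's z in degrees; "jaw": the opening, from -1 (shut) to 1 (fully open). In form: {"xyz": [[tx, ty, tz], ...], "turn": [turn, ...], "jaw": [jaw, ...]}. A call has 1 to 8 rows; each row shifts and turns the commanded pose from where the row before left it, along the tool's axes as they then stand; what a row does not reach is not made up. A row lasts 1/10 s, in which the tool goes at most 50 mm and 8.59 degrees, less where a joint would pass 70% of its speed; a pose out of reach is approached as far as the arm can. A call with a gripper value outside its range is refused whole. The fingers move at their own pace and stop on an object; FORCE is the grip in N (left out, the last holds). Time passes only in rows, so rows that do not move let the fingers close. It gives the time, the measured TCP pose, the force, the opening and the grip force at its end, in the units of the state.
- get_obs(): the state, without advancing time (a new reading comes with each control period).
- grab_frame(name): name is "scene" or "top"; returns a dict with "img" (400x640x3 uint8, red, green, blue), "depth" (400x640 float32, m along the optical axis (not along the pixel's ray), 0 where there is no reading), "fovy" (degrees; the focal length in pixels is half the picture's height over the tangent of half this angle, whatever the lens; pixels are square), "cx", "cy" (the principal point, pixels), "k1" (the pictures are not rectified: a ray, as slopes to the right and down, at radius r is drawn at 1 + k1 r^2 times it, then the intrinsics apply), "pose" (4x4, takes a point from camera to world coordinates). Camera axes: x right, y down, z forward; pixel columns grow to the right and rows downward; lengths in m; the calibration is good to about 2 mm. A picture is of the moment at which its call begins.
- close_job(): hands the job in; it is judged then, once.
The state is a dict: "clock": time; "joint_positions": joint angles; "qd": joint speeds; "joint_efforts": joint torques, N m; "position": TCP position; "tool_rot": TCP orientation; "wrist_force": force on the tool from outside, world axes, zero at the start; "moment": the same for the moment, N m; "finger_gap": finger opening in m; "gripper_force": force on a finger pad.
Only numpy, scipy, OpenCV 4.12 (cv2) and the standard library are available. Lean on these libraries where they do the work, as an engineer would, in place of code of your own. Each camera call takes 0.05 s, during which the arm holds its last target. There are 200 camera calls.

## Task

A drawer side has been dropped loosely into the open joinery vice. Take it by its top end and bring it up against the metal side fence so that it stands upright on the vice's base with its edge along the fence, then wind the handwheel clockwise, regrasping its rim as often as needed, until the jaw grips the board firmly, hand-tight but not so hard that the soft wood is crushed. Let go of everything and leave the marking gauge, tape measure and block plane where they are.

Things in the scene. Friction and masses are not known exactly. Their poses are not given: they have to be found in the camera images.
- vise: Bench-top joinery vice, two tall wooden jaws, bolted down. Origin on the bench top, 30 mm before the rear jaw's gripping face. x points level from handwheel to rear jaw, y left along the jaws, z up. Plywood base 20 mm thick, x -65..138, y -140..140. Fixed rear jaw x 30..75, y -140..140, top z 240. The screw (19 mm thick) crosses the gap at y 0, z 85, a guide rod (14 mm) at y -125, z 45.
- fence (a point): Middle of the board-side face of the side fence, 30 mm below its top (vice x 23, y 125, z 240 mm). The fence is an upright aluminium strip on the left (+y) end of the rear jaw, reaching 14 mm from the gripping face towards the front jaw, from z 31 to 270 mm; its flat face at vice y 125 looks to -y. The board's left edge belongs against it.
- chop_face (a point): Top edge of the moving front jaw's gripping face, 80 mm left of its middle (vice y 80, z 240). Its vice x starts between -3 and 0 mm and grows as the jaw closes on the rear jaw's face at x 30; gap = 30 mm - x. The front jaw is 36 mm thick, 278 mm wide, top z 240. Its face, z 135..235, is a springy cork lining that gives about 1 mm for 80 N. Only the handwheel moves it.
- wheel_centre (a point): Centre of the handwheel's rim, 85 mm up, 96 mm before chop_face along vice x, y 0; axis along x. Rim: 16 mm round steel bar, circle of 60 mm radius (bar centre), 60 mm before the front jaw, its top 87 mm below the jaw's top, so a wide gripper astride it must lean back to the robot; 17 mm above the bench at its lowest. Three thin spokes, hub 36 mm. Stands on the jaw and moves with it.
- wheel: The handwheel (origin: rim centre, x its axis). Clockwise seen from the robot (rim top to vice -y) closes the jaw 12 mm a turn. It turns with about 4 N at the rim; once the jaw bears on the board each further newton there adds about 30 N of jaw force. Let go, its friction holds up to about 110 N of jaw force; above that it turns back a little. It stays where it is left.
- board: Drawer side, soft light wood, 18 x 60 x 280 mm, 0.24 kg, loose, standing on end on the vice's base in the gap, left of the screw, dovetail lines at its top. Origin: centre of its lower end; x through the 18 mm thickness, y across the 60 mm width, z up. Its top is 60 mm above the jaws; over 300 N of jaw force crushes it. In place at the fence its origin is at vice y 95, z 20 mm.
- gauge: Wooden marking gauge, 64 x 220 x 64 mm, loose bystander on the bench to the left; origin under its middle, y along its length.
- tape: Yellow and black tape measure, 33 x 85 x 70 mm, loose bystander on the bench to the right; origin under its middle.
- plane: Small metal block plane, 50 x 160 x 52 mm, loose bystander on the bench to the right; origin under its middle, y along its length.

How it is judged:
By the outcome, as a careful person would: the job done as asked, in the order asked, and still so for the second after the job is handed in, with the robot touching nothing.
It also fails if it takes over 72 s, if anything falls off the work surface, if the arm or the gripper's body presses on something with over 40 N, if the wrist force passes 120 N, or if a joint passes its speed limit or range.

## Working session

There is one attempt and no reset: what is moved stays moved. The work goes in short steps, Python scripts to look and compute and a shell command to move; the robot and the scene stay as the last step left them, time stands still between calls to the robot, and variables do not carry over. Pictures are saved under pics/ and viewed, at most 10 in all, crops included, and the job is handed in when it is done.

```bash
ls; mkdir -p pics; cat > h.py <<'E'
import numpy as np,cv2,pickle
from workcell import get_obs,grab_frame,close_job,hold_point_z
def K(f):
    fl=200/np.tan(np.radians(f['fovy'])/2); return fl
def ray(f,u,v):
    fl=K(f); d=np.array([(u-f['cx'])/fl,(v-f['cy'])/fl]); s=d.copy()
    for _ in range(30): s=d/(1+f['k1']*(s@s))
    return np.array([s[0],s[1],1.])
def pt(f,u,v,w=1):
    D=f['depth'][v-w:v+w+1,u-w:u+w+1]; D=D[D>0]; z=np.median(D)
    return f['pose'][:3,:3]@(ray(f,u,v)*z)+f['pose'][:3,3]
def cloud(f):
    fl=K(f); v,u=np.mgrid[0:400,0:640]; d=np.stack([(u-f['cx'])/fl,(v-f['cy'])/fl],-1); s=d.copy()
    for _ in range(30): s=d/(1+f['k1']*(s**2).sum(-1,keepdims=True))
    p=np.concatenate([s,np.ones((400,640,1))],-1)*f['depth'][...,None]
    return p@f['pose'][:3,:3].T+f['pose'][:3,3]
def proj(f,P):
    q=f['pose'][:3,:3].T@(np.asarray(P)-f['pose'][:3,3]); s=q[:2]/q[2]; s=s*(1+f['k1']*(s@s)); return s*K(f)+[f['cx'],f['cy']]
def save(f,n): cv2.imwrite('pics/'+n,cv2.cvtColor(f['img'],cv2.COLOR_RGB2BGR))
E
python3 - <<'E'
from h import *
o=get_obs();print(o)
for n in('scene','top'):
    f=grab_frame(n);save(f,n+'0.png');pickle.dump(f,open(n+'0.pkl','wb'));print(n,f['fovy'],f['cx'],f['cy'],f['k1'],f['pose'].round(3))
E
```

```text
pics
{'clock': 0.0, 'joint_positions': array([ 1.21586771e+00,  8.79141284e-02,  1.37224046e+00, -3.08692145e-05,
        1.68359598e+00, -1.03067655e-01]), 'qd': array([-0.00182704, -0.0006236 , -0.00114033, -0.00044605,  0.00050742,
       -0.00074305]), 'joint_efforts': array([-4.33374598e-04, -3.40195620e+01, -3.02422428e+01,  7.16035324e-02,
        3.32036277e-02, -1.83031761e-04]), 'position': array([0.13686946, 0.53213048, 0.20433352]), 'tool_rot': array([-2.29987024e-04,  1.25599533e-01,  9.92080437e-01, -1.05427051e-03]), 'wrist_force': array([ 0.05766651,  0.3522225 , -0.05535445]), 'moment': array([ 0.02576726, -0.03056105,  0.00090384]), 'gripper_force': 0.0, 'finger_gap': 0.0940247931521131}
scene 50.48278287974273 318.1566828797749 196.5079858337417 -0.0032452330644736614 [[-0.882 -0.346  0.32   0.207]
 [-0.471  0.665 -0.579  0.612]
 [-0.012 -0.662 -0.75   0.974]
 [ 0.     0.     0.     1.   ]]
top 47.357145446117805 323.33749536028034 196.60700142345797 0.020739474766123797 [[ 0.049 -0.975  0.216  0.284]
 [-0.999 -0.048  0.01  -0.007]
 [ 0.    -0.217 -0.976  1.399]
 [ 0.     0.     0.     1.   ]]
```

View pics/scene0.png

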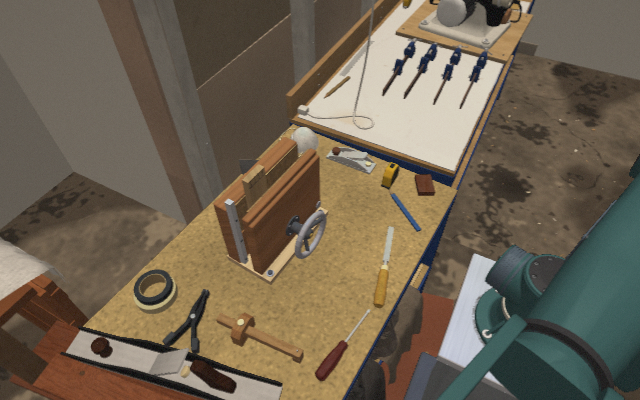

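View pics/top0.png

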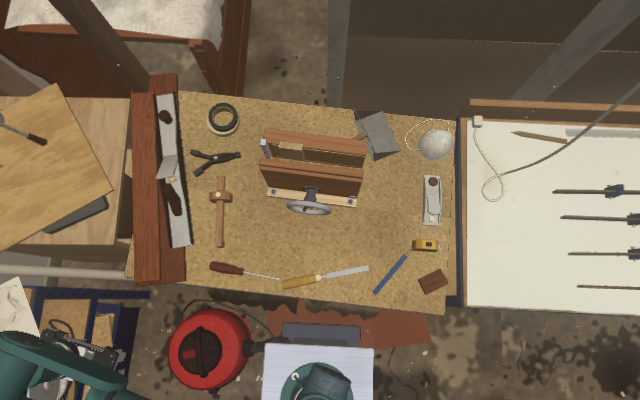

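The scene view shows the vice at about (270,210), with the wheel at (312,233), the board top at (258,185) and the fence at (232,215). In the top view the board top is at (290,148), the wheel at (309,208) and the fence at (264,145).

```bash
python3 - <<'E'
from h import *
a=[]
S=pickle.load(open('scene0.pkl','rb'));T=pickle.load(open('top0.pkl','rb'))
c1=cv2.resize(S['img'][125:285,205:340],None,fx=3,fy=3,interpolation=cv2.INTER_CUBIC)
c2=cv2.resize(T['img'][120:220,250:375],None,fx=3,fy=3,interpolation=cv2.INTER_CUBIC)
o=np.zeros((480,785,3),np.uint8);o[:,:405]=c1;o[:300,410:785]=c2
cv2.imwrite('pics/c.png',o[...,::-1])
for n,f in(('S',S),('T',T)):
    C=cloud(f); z=C[...,2]; ok=(f['depth']>0)&(C[...,0]>.3)&(C[...,0]<.75)&(np.abs(C[...,1])<.3)
    for lo,hi in((.228,.25),(.26,.28),(.285,.32)):
        m=ok&(z>lo)&(z<hi); P=C[m]; print(n,lo,len(P),P.mean(0).round(4) if len(P) else'',P.min(0).round(3) if len(P) else '',P.max(0).round(3) if len(P) else '')
        if lo<.23:
            r=cv2.minAreaRect(P[:,:2].astype(np.float32)*1000);print(r)
        elif len(P)>4: print(cv2.minAreaRect(P[:,:2].astype(np.float32)*1000))
E
```

```text
S 0.228 2443 [0.6576 0.0513 0.2376] [ 0.593 -0.102  0.228] [0.724 0.182 0.25 ]
((658.1190185546875, 39.724609375), (280.1138610839844, 114.51799011230469), 85.9156723022461)
S 0.26 211 [0.6581 0.1235 0.2691] [0.646 0.064 0.26 ] [0.684 0.178 0.28 ]
((658.3026733398438, 122.80302429199219), (117.34312438964844, 19.826467514038086), 71.51000213623047)
S 0.285 255 [0.6549 0.0986 0.2963] [0.645 0.063 0.285] [0.669 0.126 0.302]
((656.8624877929688, 94.71856689453125), (62.2724723815918, 20.16297149658203), 86.40180206298828)
T 0.228 2708 [0.6613 0.0345 0.2377] [ 0.59  -0.104  0.228] [0.723 0.182 0.249]
((657.2760009765625, 39.65159606933594), (279.88983154296875, 113.69824981689453), 84.60603332519531)
T 0.26 100 [0.6579 0.1236 0.269 ] [0.644 0.064 0.26 ] [0.681 0.177 0.28 ]
((660.8463745117188, 120.99472045898438), (113.83208465576172, 22.47289276123047), 78.97750091552734)
T 0.285 200 [0.6546 0.0946 0.2971] [0.644 0.065 0.285] [0.667 0.124 0.303]
((656.185546875, 94.76371002197266), (60.01258087158203, 19.624845504760742), 85.16936492919922)
```

View pics/c.png

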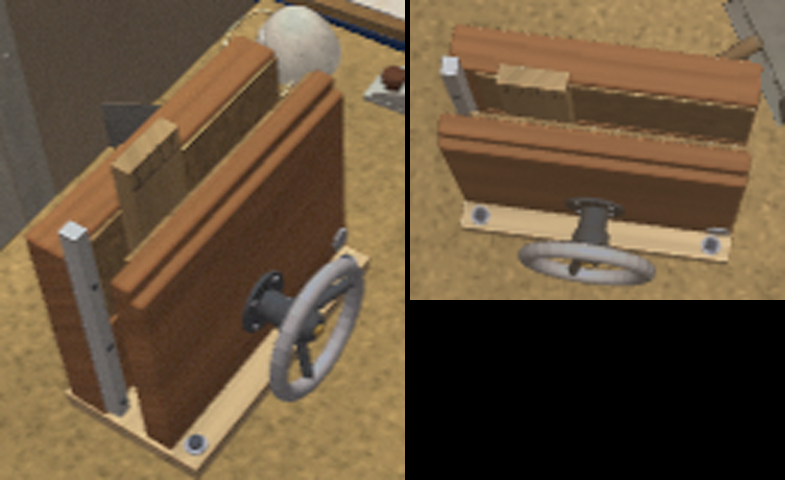

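```bash
python3 - <<'E'
from h import *
S=pickle.load(open('scene0.pkl','rb'));T=pickle.load(open('top0.pkl','rb'))
o0=np.array([.6393,.0412]); yaw=-.083
def v(C,o0,yaw):
    c,s=np.cos(yaw),np.sin(yaw); d=C[:,:2]-o0
    return np.c_[d@[c,s],d@[-s,c],C[:,2]]*1000
for n,f in(('S',S),('T',T)):
    C=cloud(f)[f['depth']>0]; V=v(C,o0,yaw); V=V[(abs(V[:,0])<180)&(abs(V[:,1])<170)&(V[:,2]>-10)&(V[:,2]<320)]
    def plane(m,ax,name):
        P=V[m]
        if len(P)<15: print(n,name,len(P));return
        oth=[i for i in range(3) if i!=ax]
        A=np.c_[P[:,oth],np.ones(len(P))]
        k=np.ones(len(P),bool)
        for _ in range(6):
            x=np.linalg.lstsq(A[k],P[k,ax],rcond=None)[0]; r=abs(A@x-P[:,ax]); k=r<max(1.5,2*np.median(r))
        print(n,name,len(P),k.sum(),'slopes',x[:2].round(4),'mean',P[k].mean(0).round(1),'sd',r[k].std().round(2))
    X,Y,Z=V.T
    plane((abs(X+38)<10)&(abs(Y)<130)&(Z>150)&(Z<225),0,'frontjaw front')
    plane((abs(X-30)<7)&(Y<20)&(Y>-130)&(Z<232)&(Z>150),0,'rear face')
    plane((abs(X-4)<10)&(Y>30)&(Y<78)&(Z>245)&(Z<292),0,'board face')
    plane((abs(X-15)<16)&(Y>20)&(Y<88)&(Z>294)&(Z<306),2,'board top')
    plane((abs(X-52)<15)&(abs(Y)<130)&(Z>230)&(Z<248),2,'rear top')
    for nm,m in(('boardtop',(Z>293)),('fencetop',(Z>262)&(Z<278)&(Y>105)),('reartop',(Z>234)&(Z<246)&(X>35)),('fronttop',(Z>234)&(Z<246)&(X<5)),('wheel',(X<-75)&(X>-130)&(Z>25)&(Z<170)&(abs(Y)<80))):
        P=V[m]; print(n,nm,len(P),np.percentile(P,[2,50,98],axis=0).round(1).tolist())
E
```

```text
S frontjaw front 1425 1302 slopes [ 0.0017 -0.0002] mean [-38.2   9.4 189. ] sd 0.4
S rear face 452 398 slopes [ 0.0007 -0.0003] mean [ 30.5 -63.6 208.3] sd 0.4
S board face 207 189 slopes [-0.0058  0.0001] mean [  5.   54.7 268.8] sd 0.4
S board top 187 150 slopes [ 0.068  -0.0072] mean [ 12.6  56.4 298.9] sd 0.57
S rear top 607 508 slopes [0.011  0.0006] mean [ 52.7  -9.  239.3] sd 0.48
S boardtop 196 [[3.8, 26.8, 293.3], [11.6, 56.9, 298.8], [22.0, 84.9, 302.0]]
S fencetop 58 [[15.7, 124.6, 262.8], [23.1, 133.0, 268.3], [33.4, 139.0, 271.4]]
S reartop 953 [[35.7, -134.3, 235.2], [56.5, -23.2, 239.2], [73.8, 137.8, 241.8]]
S fronttop 868 [[-28.9, -129.8, 234.2], [-19.3, 19.3, 238.6], [4.0, 134.4, 241.9]]
S wheel 790 [[-106.8, -56.6, 29.5], [-100.5, 5.4, 93.9], [-87.8, 65.8, 151.6]]
T frontjaw front 799 660 slopes [0.0011 0.0015] mean [-3.930e+01 -1.000e-01  1.893e+02] sd 0.36
T rear face 498 464 slopes [0.0004 0.0018] mean [ 29.5 -55.9 191.8] sd 0.37
T board face 103 101 slopes [-0.0092  0.0097] mean [  3.9  54.5 269.1] sd 0.39
T board top 168 141 slopes [-0.0874 -0.0029] mean [ 12.1  53.6 298.6] sd 0.79
T rear top 993 825 slopes [-0.0022 -0.003 ] mean [ 52.4  -1.9 238.8] sd 0.85
T boardtop 172 [[3.2, 26.1, 294.0], [11.7, 54.3, 298.7], [21.4, 83.3, 302.6]]
T fencetop 38 [[14.8, 124.4, 263.2], [21.1, 131.2, 268.8], [30.9, 138.0, 273.0]]
T reartop 1306 [[36.0, -134.1, 234.8], [54.8, -7.0, 238.8], [72.3, 131.8, 243.5]]
T fronttop 863 [[-29.8, -132.7, 234.3], [-19.0, 3.1, 238.2], [3.6, 129.8, 243.6]]
T wheel 502 [[-107.5, -61.7, 29.2], [-101.1, -0.1, 103.3], [-78.0, 58.9, 152.5]]
```

The two views agree to about 1 mm. The vice origin is at (0.639, 0.041) with yaw -0.082. The board is upright, with its origin at vice (13, 55), so it has to move about +40 mm in y and +7 mm in x. Going above it now.

```bash
cat >> h.py <<'E'
O=np.array([.6393,.0412,0]);YAW=-.082
R=np.array([[np.cos(YAW),-np.sin(YAW),0],[np.sin(YAW),np.cos(YAW),0],[0,0,1]])
def vst():
    from scipy.spatial.transform import Rotation as Ro
    o=get_obs();q=o['tool_rot'];M=R.T@Ro.from_quat([q[1],q[2],q[3],q[0]]).as_matrix()
    print('t%.1f vice TCP mm'%o['clock'],(R.T@(o['position']-O)*1000).round(1),'tool y ang %.1f'%np.degrees(np.arctan2(M[1,1],M[0,1])),'z',M[:,2].round(3),'F',(R.T@o['wrist_force']).round(1),'gap %.4f'%o['finger_gap'],'gf %.1f'%o['gripper_force'],'q6 %.2f'%o['joint_positions'][5])
E
python3 -m crank '{"xyz":[[0,0,-1.6],[0,0,-1.6],[0,0,-1.6],[0,0,-1.6],[0,0,-1.6],[0,0,-1.6],[0,0,-1.6],[0,0,-1.6]],"turn":[8.5,8.5,8.5,8.5,8.5,8.5,8.5,8.5],"jaw":[1,1,1,1,1,1,1,1]}'
python3 -m crank '{"xyz":[[0,0,0],[0,0,0]],"turn":[8.5,3.8],"jaw":[1,1]}'
python3 -c "from h import *;vst()"
python3 -m crank '{"xyz":[[-2.8,4,0],[-2.8,4,0],[-2.8,4,0],[-2.8,4,0],[-2.8,4,0],[-2.8,4,0],[-2.8,4,0],[-2.8,4,0]],"turn":[0,0,0,0,0,0,0,0],"jaw":[1,1,1,1,1,1,1,1]}'
python3 -c "from h import *;vst()"
```

```text
clock: 0.9
position: [0.137, 0.5325, 0.3335]
tool_rot: [0.0, 0.661, 0.75, -0.001]
wrist_force: [0.7, 0.1, -0.1]
finger_gap: 0.0941
gripper_force: 0.0
clock: 1.1
position: [0.1371, 0.5328, 0.3338]
tool_rot: [-0.0, 0.737, 0.676, 0.0]
wrist_force: [0.1, 0.4, -0.7]
finger_gap: 0.0942
gripper_force: 0.0
t1.1 vice TCP mm [-540.8  448.8  333.8] tool y ang -0.3 z [ 0.     0.001 -1.   ] F [ 0.1  0.4 -0.7] gap 0.0942 gf 0.0 q6 1.30
clock: 1.9
position: [0.4386, 0.2814, 0.3331]
tool_rot: [-0.0, 0.736, 0.677, -0.0]
wrist_force: [0.3, 0.3, 0.0]
finger_gap: 0.0939
gripper_force: 0.0
t1.9 vice TCP mm [-219.7  223.   333.1] tool y ang -0.0 z [-0.001 -0.    -1.   ] F [0.3 0.4 0. ] gap 0.0939 gf 0.0 q6 0.54
```

```bash

python3 -m crank '{"xyz":[[-2.8,3.88,0],[-2.8,3.88,0],[-2.8,3.88,0],[-2.8,3.88,0],[-2.8,3.88,0],[-2.8,3.88,0],[0,0,0],[0,0,0]],"turn":[0,0,0,0,0,0,0,0],"jaw":[1,1,1,1,1,1,0.2,0.2]}'
python3 -c "
from h import *;vst()
f=grab_frame('scene');g=grab_frame('top')
o=np.zeros((480,790,3),np.uint8);o[:,:400]=cv2.resize(f['img'][110:270,205:339],(400,480));o[:300,410:785]=cv2.resize(g['img'][90:190,250:375],(375,300));cv2.imwrite('pics/c2.png',o[...,::-1])"
```

```text
clock: 2.7
position: [0.6561, 0.0955, 0.331]
tool_rot: [-0.002, 0.736, 0.677, -0.001]
wrist_force: [0.3, 0.2, 0.3]
finger_gap: 0.0816
gripper_force: 0.0
t2.7 vice TCP mm [ 12.3  55.5 331. ] tool y ang -0.1 z [-0.004 -0.    -1.   ] F [0.3 0.3 0.3] gap 0.0816 gf 0.0 q6 0.14
```

View pics/c2.png

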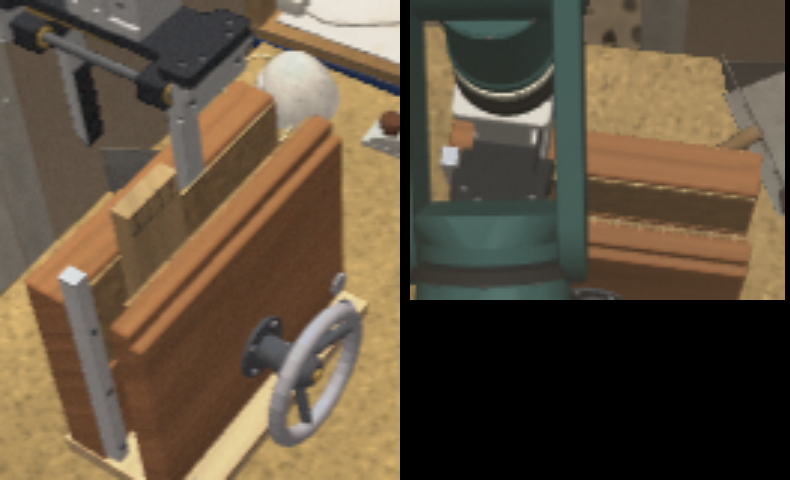

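The fingers stand on either side of the board top, and the path down is clear. Descending, closing, then moving the board.

```bash

python3 -m crank '{"xyz":[[0,0.1,2.5],[0,0,2.5],[0,0,1.9],[0,0,1],[0,0,0],[0,0,0]],"turn":[0,0,0,0,0,0],"jaw":[0,0,0,0,0,0]}' 20 | tail -2
python3 -c "from h import *;vst()"
python3 -m crank '{"xyz":[[0,0,0],[0,0,0],[0,0,0],[0,0,0],[0,0,0],[0,0,0]],"turn":[0,0,0,0,0,0],"jaw":[-1,-1,-1,-1,-1,-1]}' 20|tail -2
python3 -c "from h import *;vst()"
python3 -m crank '{"xyz":[[0,0,-0.2],[0,0,-0.2],[0,0,0]],"turn":[0,0,0],"jaw":[-1,-1,-1]}'|tail -2
python3 -c "from h import *;vst()"
```

```text
finger_gap: 0.0473
gripper_force: 0.0
t3.4 vice TCP mm [ 12.6  57.1 256.2] tool y ang 0.0 z [ 0.002  0.    -1.   ] F [ 0.  -0.2  0.4] gap 0.0473 gf 0.0 q6 0.14
finger_gap: 0.0179
gripper_force: 20.0
t4.0 vice TCP mm [ 13.   56.3 254.9] tool y ang -0.0 z [ 0.001  0.    -1.   ] F [-0.4  0.2  1.6] gap 0.0179 gf 20.0 q6 0.14
finger_gap: 0.0179
gripper_force: 20.0
t4.3 vice TCP mm [ 12.7  56.4 258.1] tool y ang -0.0 z [-0.001 -0.    -1.   ] F [ 0.6 -0.1 -2. ] gap 0.0179 gf 20.0 q6 0.14
```

```bash

python3 -m crank '{"xyz":[[1,0.2,0],[1,0.2,0],[1,0.15,0],[0.7,0.1,0],[0,0,0],[0,0,0]],"turn":[0,0,0,0,0,0],"jaw":[-1,-1,-1,-1,-1,-1]}' |tail -2
python3 -c "from h import *;vst()"
python3 -m crank '{"xyz":[[0.2,0,0],[0.1,0,0],[0,0,0]],"turn":[0,0,0],"jaw":[-1,-1,-1]}'|tail -2
python3 -c "from h import *;vst()"
```

```text
finger_gap: 0.0179
gripper_force: 20.0
t4.9 vice TCP mm [ 19.3  93.7 258.3] tool y ang 0.0 z [-0. -0. -1.] F [-0.7 -0.3 -2.6] gap 0.0179 gf 20.0 q6 0.20
finger_gap: 0.0181
gripper_force: 20.0
t5.2 vice TCP mm [ 19.3  95.9 258.6] tool y ang -0.1 z [-0. -0. -1.] F [-0.4 -0.4 -2.8] gap 0.0181 gf 20.0 q6 0.20
```

```bash

for i in 1; do python3 -m crank '{"xyz":[[0.1,0,0],[0,0,0]],"turn":[0,0],"jaw":[-1,-1]}'>/dev/null
python3 -c "from h import *;vst()"
python3 -m crank '{"xyz":[[0.1,0,0],[0,0,0]],"turn":[0,0],"jaw":[-1,-1]}'>/dev/null
python3 -c "from h import *;vst()"
python3 -m crank '{"xyz":[[0,0.1,0],[0,0,0]],"turn":[0,0],"jaw":[-1,-1]}'>/dev/null
python3 -c "from h import *;vst()"
python3 -c "
from h import *
for n in ('scene','top'):
  f=grab_frame(n);V=(cloud(f)[f['depth']>0]-O)@R*1000
  m=(V[:,2]>243)&(V[:,2]<303)&(V[:,0]<40)&(V[:,0]>0)&(V[:,1]>35)&(V[:,1]<130)
  for lo,hi in((244,262),(285,297),(297,304)):
    P=V[m&(V[:,2]>lo)&(V[:,2]<hi)];print(n,lo,len(P),np.percentile(P,[3,50,97],axis=0).round(1).tolist() if len(P) else '')
"; done
```

```text
t5.4 vice TCP mm [ 19.3  96.  258.7] tool y ang -0.1 z [-0.    -0.002 -1.   ] F [-1.1 -4.8 -1.1] gap 0.0176 gf 20.0 q6 0.20
t5.6 vice TCP mm [ 19.2  96.  258.7] tool y ang -0.2 z [-0.001 -0.004 -1.   ] F [-1.9 -6.9 -1.2] gap 0.0183 gf 20.0 q6 0.20
t5.8 vice TCP mm [ 19.5  96.  258.7] tool y ang -0.2 z [-0.002 -0.004 -1.   ] F [-2.2 -7.3 -2. ] gap 0.0178 gf 20.0 q6 0.20
scene 244 93 [[9.3, 67.1, 244.7], [11.1, 108.9, 251.5], [17.3, 129.0, 261.2]]
scene 285 68 [[1.7, 73.9, 285.2], [11.3, 115.8, 291.4], [36.3, 125.5, 296.6]]
scene 297 72 [[5.1, 96.3, 297.6], [17.2, 112.4, 301.5], [35.3, 124.5, 302.9]]
top 244 4 [[9.2, 79.4, 245.1], [10.2, 80.6, 247.1], [11.3, 83.3, 260.1]]
top 285 0 
top 297 0
```

```bash

python3 -m crank '{"xyz":[[0,0.1,0.1],[0,0,0.1],[0,0,0.1],[0,0,0]],"turn":[0,0,0,0],"jaw":[-1,-1,-1,-1]}'>/dev/null
python3 -c "from h import *;vst()"
python3 -m crank '{"xyz":[[0,0.05,0.1],[0,0,0.1],[0,0,0]],"turn":[0,0,0],"jaw":[-1,-1,-1]}'>/dev/null
python3 -c "from h import *;vst()"
```

```text
t6.3 vice TCP mm [ 21.4  96.  256.8] tool y ang -0.2 z [ 0.001 -0.003 -1.   ] F [-1.9 -7.2  2.4] gap 0.0180 gf 20.0 q6 0.20
t6.6 vice TCP mm [ 21.6  96.  255.1] tool y ang -0.2 z [ 0.001 -0.003 -1.   ] F [-0.5 -6.9  2.8] gap 0.0177 gf 20.0 q6 0.20
```

```bash

python3 -m crank '{"xyz":[[0,0,0],[0,0,0],[0,0,0],[0,0,0],[0,0,-1],[0,0,-3],[0,0,-4],[0,0,-3]],"turn":[0,0,0,0,0,0,0,0],"jaw":[-0.2,-0.2,-0.2,-0.2,-0.2,-0.2,-0.2,-0.2]}'>/dev/null
python3 -c "
from h import *
vst()
for n in ('scene','top'):
  f=grab_frame(n);V=(cloud(f)[f['depth']>0]-O)@R*1000
  if n=='scene':save(f,'s3.png')
  m=(V[:,2]>243)&(V[:,2]<310)&(V[:,0]<40)&(V[:,0]>0)&(V[:,1]>35)&(V[:,1]<130)
  for lo,hi in((244,262),(270,285),(285,297),(297,304)):
    P=V[m&(V[:,2]>lo)&(V[:,2]<hi)];print(n,lo,len(P),np.percentile(P,[3,50,97],axis=0).round(1).tolist() if len(P) else '')
"
```

```text
t7.4 vice TCP mm [ 21.6  98.6 366.9] tool y ang -0.0 z [ 0.003  0.001 -1.   ] F [ 0.1 -0.5  0.5] gap 0.0373 gf 0.0 q6 0.20
scene 244 121 [[11.3, 67.4, 244.3], [13.1, 100.4, 253.3], [18.0, 127.8, 261.5]]
scene 270 120 [[11.1, 67.3, 270.4], [13.1, 102.1, 277.0], [26.4, 124.7, 284.5]]
scene 285 94 [[11.6, 67.4, 285.8], [13.3, 103.8, 290.9], [27.7, 124.7, 296.7]]
scene 297 173 [[12.1, 66.5, 297.2], [20.4, 95.8, 299.1], [30.0, 123.3, 301.4]]
top 244 2 [[37.3, 37.0, 244.4], [37.8, 44.7, 245.0], [38.3, 52.4, 245.6]]
top 270 0 
top 285 0 
top 297 3 [[26.1, 91.5, 299.3], [26.4, 93.5, 300.4], [27.3, 96.1, 302.1]]
```

View pics/s3.png

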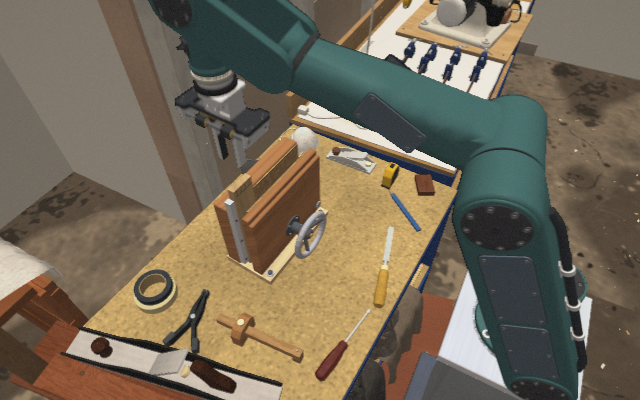

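The board stands against the fence and rear jaw: its face is at x≈12–13, its edge at y≈125, and it is upright. My moves cannot tilt the tool, so I will drive the wheel by friction, pressing the fingertips on the rim top and stroking towards -y.

```bash

python3 -m crank '{"xyz":[[-1.9,-4,0],[-2,-4,0],[-2,-4,0],[0,0,-0],[0,0,1],[0,0,2],[0,0,2],[0,0,2]],"turn":[0,0,0,-7.5,-8.5,-8.5,-8.5,-8.5],"jaw":[-0.57,-0.57,-0.57,-0.57,-0.57,-0.57,-0.57,-0.57]}'>/dev/null
python3 -c "from h import *;vst()"
python3 -m crank '{"xyz":[[0,0,2],[0,0,2],[0,0,2],[0,0,2],[0,0,2],[0,0,1.5],[0,0,0]],"turn":[-8.5,-8.5,-8,-8,-8,-7.5,0],"jaw":[-0.57,-0.57,-0.57,-0.57,-0.57,-0.57,-0.57]}'>/dev/null
python3 -c "
from h import *
vst()
f=grab_frame('scene');V=cloud(f)-O;V=V@R*1000;V[f['depth']==0]=9e3
m=(V[...,0]<-75)&(V[...,0]>-130)&(V[...,2]>20)&(V[...,2]<156)&(abs(V[...,1])<80)
P=V[m];r=np.hypot(P[:,1],P[:,2]-85);k=abs(r-60)<12
print(np.percentile(P[k],[2,50,98],axis=0).round(1).tolist())
k=(abs(P[:,1])<20)&(P[:,2]>140);print(k.sum(),np.percentile(P[k],[2,50,98],axis=0).round(1).tolist())
k=(V[...,2]>236)&(V[...,2]<244)&(V[...,0]<12)&(V[...,0]>-45)&(V[...,1]<110)&(V[...,1]>50);print('front jaw top x',np.percentile(V[k][:,0],[2,50,98]).round(1))
cv2.imwrite('pics/c4.png',cv2.resize(f['img'][120:320,200:400],(600,600),interpolation=cv2.INTER_CUBIC)[...,::-1])
"
```

```text
t8.3 vice TCP mm [-98.7  39.5 291.9] tool y ang 41.8 z [-0.001  0.    -1.   ] F [ 0.5 -0.7 -1. ] gap 0.0202 gf 0.0 q6 -0.59
t9.0 vice TCP mm [-100.4   39.3  174.7] tool y ang 90.0 z [-0.007 -0.001 -1.   ] F [-0.9 -0.1 -0.6] gap 0.0204 gf 0.0 q6 -1.43
[[-106.8, -56.9, 29.0], [-102.4, 5.4, 98.0], [-92.0, 66.1, 151.2]]
79 [[-106.9, -18.9, 142.6], [-102.3, 1.3, 148.5], [-92.3, 19.3, 153.6]]
front jaw top x [-27.3 -16.1  11.7]
```

View pics/c4.png

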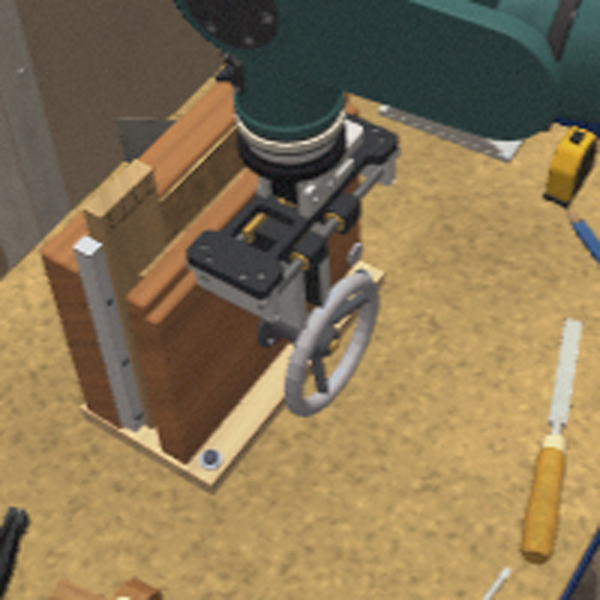

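The gripper hangs over the rim's upper left (about (330,280) in the crop) and clears the jaw. Lowering for contact and making a trial stroke.

```bash

python3 -m crank '{"xyz":[[-0.1,0,1.2],[0,0,1],[0,0,0.4],[0,0,0.3],[0,0,0]],"turn":[0,0,0,0,0],"jaw":[-0.57,-0.57,-0.57,-0.57,-0.57]}'>/dev/null
python3 -c "from h import *;vst()"
python3 -m crank '{"xyz":[[0,-0.5,0.2],[0,-0.5,0],[0,0,0]],"turn":[0,0,0],"jaw":[-0.57,-0.57,-0.57]}'>/dev/null
python3 -c "from h import *;vst()"
python3 -m crank '{"xyz":[[0,-1,0],[0,-1,0],[0,0,0]],"turn":[0,0,0],"jaw":[-0.57,-0.57,-0.57]}'>/dev/null
python3 -c "from h import *;vst()"
```

```text
t9.6 vice TCP mm [-97.4  39.4 149.1] tool y ang 90.0 z [-0.001  0.    -1.   ] F [-0.5  0.7  0.2] gap 0.0202 gf 0.0 q6 -1.43
t9.8 vice TCP mm [-96.5  30.9 149.9] tool y ang 90.0 z [ 0.003  0.004 -1.   ] F [-1.4  4.4  5.7] gap 0.0199 gf 3.1 q6 -1.45
t10.2 vice TCP mm [-95.9   9.6 152.2] tool y ang 89.9 z [ 0.006  0.002 -1.   ] F [-3.2  0.6 12.5] gap 0.0204 gf 6.0 q6 -1.49
```

```bash
cat >> h.py <<'E'
def wheel(name='scene',f=None):
    f=f or grab_frame(name);V=(cloud(f)-O)@R*1000;V[f['depth']==0]=9e3
    V=V.reshape(-1,3)
    m=(V[:,0]<-70)&(V[:,0]>-125)&(V[:,2]>20)
    y,z=V[:,1],V[:,2]-85; r=np.hypot(y,z); k=m&(r>24)&(r<50)
    a=np.degrees(np.arctan2(-y[k],z[k]))  # clockwise from top as seen by robot
    c=np.exp(3j*np.radians(a)).mean()
    rim=m&(abs(r-60)<12); J=(z+85>180)&(z+85<225)&(abs(V[:,0]+32)<22)&(y>60)&(y<130)
    print('spoke ang mod120 %.1f (coh %.2f n %d)'%(np.degrees(np.angle(c))/3,abs(c),k.sum()),'rim x p2 %.1f'%np.percentile(V[rim,0],3),'jaw front med x %.2f n %d'%(np.median(V[J,0]),J.sum()))
E
python3 -c "
from h import *
wheel(f=pickle.load(open('scene0.pkl','rb')));wheel()"
python3 -m crank '{"xyz":[[0,-1,0],[0,-1,0],[0,-1,0],[0,-1,0],[0,0,0]],"turn":[0,0,0,0,0],"jaw":[-0.57,-0.57,-0.57,-0.57,-0.57]}'>/dev/null
python3 -c "from h import *;vst();wheel()"
```

```text
spoke ang mod120 -42.3 (coh 0.93 n 80) rim x p2 -106.7 jaw front med x -38.04 n 283
spoke ang mod120 -18.4 (coh 0.89 n 81) rim x p2 -106.0 jaw front med x -37.04 n 294
t10.7 vice TCP mm [-96.2 -32.9 149.3] tool y ang 89.9 z [ 0.004 -0.003 -1.   ] F [ 0.6 -3.7  6.3] gap 0.0204 gf 3.9 q6 -1.56
spoke ang mod120 5.9 (coh 0.86 n 60) rim x p2 -105.2 jaw front med x -36.34 n 284
```

The stroke works: one pass turned the wheel about 48° and closed the jaw 1.7 mm. Repeating it.

```bash

python3 -m crank '{"xyz":[[0,0,-1.5],[-0.1,3.8,0],[0,3.8,0],[0,0,1.6],[0,0,0]],"turn":[0,0,0,0,0],"jaw":[-0.57,-0.57,-0.57,-0.57,-0.57]}'>/dev/null
python3 -c "from h import *;vst()"
python3 -m crank '{"xyz":[[0,-1,0],[0,-1,0],[0,-1,0],[0,-1,0],[0,-1,0],[0,-1,0],[0,-1,0],[0,-0.6,0]],"turn":[0,0,0,0,0,0,0,0],"jaw":[-0.57,-0.57,-0.57,-0.57,-0.57,-0.57,-0.57,-0.57]}'>/dev/null
python3 -c "from h import *;vst();wheel()"
python3 -m crank '{"xyz":[[0,0,-1.5],[-0.15,3.8,0],[0,3.8,0],[0,0,1.6],[0,0,0]],"turn":[0,0,0,0,0],"jaw":[-0.57,-0.57,-0.57,-0.57,-0.57]}'>/dev/null
python3 -c "from h import *;vst()"
python3 -m crank '{"xyz":[[0,-1,0],[0,-1,0],[0,-1,0],[0,-1,0],[0,-1,0],[0,-1,0],[0,-1,0],[0,-0.6,0]],"turn":[0,0,0,0,0,0,0,0],"jaw":[-0.57,-0.57,-0.57,-0.57,-0.57,-0.57,-0.57,-0.57]}'>/dev/null
python3 -c "from h import *;vst();wheel()"
```

```text
t11.2 vice TCP mm [-97.9  46.4 144.3] tool y ang 90.1 z [-0.005 -0.001 -1.   ] F [-0.6 -0.  -0.2] gap 0.0201 gf 0.0 q6 -1.42
t12.1 vice TCP mm [-95.  -31.3 150.1] tool y ang 89.9 z [ 0.005  0.002 -1.   ] F [0.  0.5 1.3] gap 0.0203 gf 0.3 q6 -1.56
spoke ang mod120 -54.1 (coh 0.85 n 73) rim x p2 -103.2 jaw front med x -34.36 n 286
t12.6 vice TCP mm [-96.   46.2 144. ] tool y ang 90.1 z [-0.004 -0.    -1.   ] F [-1.1  0.7  0.2] gap 0.0206 gf 0.3 q6 -1.42
t13.4 vice TCP mm [-93.3 -31.6 149.7] tool y ang 89.9 z [ 0.006  0.001 -1.   ] F [0.3 0.4 1.1] gap 0.0199 gf 0.6 q6 -1.56
spoke ang mod120 9.5 (coh 0.89 n 45) rim x p2 -101.3 jaw front med x -32.20 n 298
```

```bash

for i in 1 2 3; do
python3 -m crank '{"xyz":[[0,0,-1.5],[-0.2,3.8,0],[0,3.8,0],[0,0,1.55],[0,0,0]],"turn":[0,0,0,0,0],"jaw":[-0.57,-0.57,-0.57,-0.57,-0.57]}'>/dev/null
python3 -m crank '{"xyz":[[0,-1,0],[0,-1,0],[0,-1,0],[0,-1,0],[0,-1,0],[0,-1,0],[0,-1,0],[0,-0.6,0]],"turn":[0,0,0,0,0,0,0,0],"jaw":[-0.57,-0.57,-0.57,-0.57,-0.57,-0.57,-0.57,-0.57]}'>/dev/null
python3 -c "from h import *;vst();wheel()"; done
```

```text
t14.8 vice TCP mm [-91.1 -31.6 149.4] tool y ang 89.9 z [ 0.006  0.001 -1.   ] F [-0.4  0.9  3.4] gap 0.0201 gf 1.3 q6 -1.56
spoke ang mod120 -48.0 (coh 0.84 n 83) rim x p2 -99.0 jaw front med x -30.07 n 297
t16.1 vice TCP mm [-88.9 -31.6 149.4] tool y ang 89.9 z [ 0.007  0.001 -1.   ] F [1.2 2.  3.7] gap 0.0205 gf 1.5 q6 -1.56
spoke ang mod120 17.3 (coh 0.96 n 39) rim x p2 -96.9 jaw front med x -27.97 n 298
t17.4 vice TCP mm [-86.8 -31.8 149.5] tool y ang 89.9 z [ 0.008  0.001 -1.   ] F [0.4 1.1 4. ] gap 0.0203 gf 1.3 q6 -1.56
spoke ang mod120 -36.6 (coh 0.89 n 85) rim x p2 -94.6 jaw front med x -25.75 n 295
```

```bash

python3 -m crank '{"xyz":[[0,0,-1.5],[-0.2,3.8,0],[0,3.8,0],[0,0,1.55],[0,0,0]],"turn":[0,0,0,0,0],"jaw":[-0.57,-0.57,-0.57,-0.57,-0.57]}'>/dev/null
python3 -m crank '{"xyz":[[0,-1,0],[0,-1,0],[0,-1,0],[0,-1,0]],"turn":[0,0,0,0],"jaw":[-0.57,-0.57,-0.57,-0.57]}'>/dev/null
python3 -c "from h import *;vst();wheel()"
python3 -m crank '{"xyz":[[0,-1,0],[0,-1,0]],"turn":[0,0],"jaw":[-0.57,-0.57]}'>/dev/null
python3 -c "from h import *;vst();wheel()"
python3 -m crank '{"xyz":[[0,-1,0],[0,-0.6,0]],"turn":[0,0],"jaw":[-0.57,-0.57]}'>/dev/null
python3 -c "from h import *;vst();wheel()"
```

```text
t18.4 vice TCP mm [-85.5   6.3 151.7] tool y ang 90.0 z [ 0.007  0.004 -1.   ] F [-4.5  3.3 17.3] gap 0.0201 gf 8.4 q6 -1.49
spoke ang mod120 -1.1 (coh 0.81 n 71) rim x p2 -93.6 jaw front med x -24.55 n 302
t18.6 vice TCP mm [-84.8 -13.2 152.4] tool y ang 90.0 z [ 0.01   0.006 -1.   ] F [-4.7  4.3 19.7] gap 0.0202 gf 9.9 q6 -1.53
spoke ang mod120 14.3 (coh 0.96 n 39) rim x p2 -93.0 jaw front med x -24.12 n 302
t18.9 vice TCP mm [-84.6 -31.8 149.6] tool y ang 89.9 z [ 0.009  0.001 -1.   ] F [0.7 1.1 8.2] gap 0.0205 gf 3.6 q6 -1.56
spoke ang mod120 30.8 (coh 0.91 n 38) rim x p2 -92.4 jaw front med x -23.50 n 286
```

```bash

python3 -m crank '{"xyz":[[0,0,-1.5],[-0.2,3.8,0],[0,3.8,0],[0,0,1.6],[0,0,0]],"turn":[0,0,0,0,0],"jaw":[-0.57,-0.57,-0.57,-0.57,-0.57]}'>/dev/null
python3 -m crank '{"xyz":[[0,-1,0],[0,-1,0],[0,-1,0]],"turn":[0,0,0],"jaw":[-0.57,-0.57,-0.57]}'>/dev/null
python3 -c "from h import *;vst();wheel()"
python3 -m crank '{"xyz":[[0,-1,0]],"turn":[0],"jaw":[-0.57]}'>/dev/null
python3 -c "from h import *;vst();wheel()"
python3 -m crank '{"xyz":[[0,-1,0]],"turn":[0],"jaw":[-0.57]}'>/dev/null
python3 -c "from h import *;vst();wheel()"
python3 -m crank '{"xyz":[[0,-1,0]],"turn":[0],"jaw":[-0.57]}'>/dev/null
python3 -c "from h import *;vst();wheel()"
```

```text
t19.8 vice TCP mm [-83.4  19.  151.6] tool y ang 90.1 z [ 0.008  0.009 -1.   ] F [-8.   8.8 27.4] gap 0.0203 gf 13.9 q6 -1.48
spoke ang mod120 55.2 (coh 0.90 n 58) rim x p2 -91.7 jaw front med x -22.65 n 270
t19.9 vice TCP mm [-83.1   7.3 152. ] tool y ang 90.0 z [ 0.009  0.005 -1.   ] F [-5.6  4.1 21.5] gap 0.0201 gf 10.7 q6 -1.49
spoke ang mod120 -55.0 (coh 0.84 n 75) rim x p2 -91.5 jaw front med x -22.36 n 295
t20.1 vice TCP mm [-82.5  -2.6 151.4] tool y ang 90.0 z [ 0.01   0.006 -1.   ] F [-4.3  8.9 24.3] gap 0.0199 gf 13.0 q6 -1.51
spoke ang mod120 -46.9 (coh 0.84 n 79) rim x p2 -91.1 jaw front med x -22.13 n 302
t20.2 vice TCP mm [-82.2 -11.9 151.9] tool y ang 90.0 z [ 0.011  0.008 -1.   ] F [-3.6  7.1 22.5] gap 0.0201 gf 11.6 q6 -1.53
spoke ang mod120 -39.8 (coh 0.90 n 82) rim x p2 -90.8 jaw front med x -21.85 n 295
```

```bash

python3 -m crank '{"xyz":[[0,0,-1.5],[0,0,-3],[0,0,0],[0,0,0]],"turn":[0,0,0,0],"jaw":[-0.57,-0.57,-0.57,-0.57]}'>/dev/null
python3 -c "from h import *;vst();wheel();wheel()"
```

```text
t20.6 vice TCP mm [-84.7 -15.5 187.9] tool y ang 89.9 z [ 0.    -0.001 -1.   ] F [-0.1  0.6  0. ] gap 0.0201 gf 0.0 q6 -1.53
spoke ang mod120 -37.2 (coh 0.88 n 78) rim x p2 -90.6 jaw front med x -21.78 n 289
spoke ang mod120 -36.5 (coh 0.85 n 82) rim x p2 -90.7 jaw front med x -21.74 n 293
```

It did not turn back on release, so the jaw force is below about 110 N. Adding a short extra nudge of about 20°, which stays far below 300 N.

```bash

python3 -m crank '{"xyz":[[0,3.5,0],[0,0,2],[0,0,1.8],[0,0,0.8],[0,-0.8,0]],"turn":[0,0,0,0,0],"jaw":[-0.57,-0.57,-0.57,-0.57,-0.57]}'>/dev/null
python3 -c "from h import *;vst();wheel()"
python3 -m crank '{"xyz":[[0,-1,0]],"turn":[0],"jaw":[-0.57]}'>/dev/null
python3 -c "from h import *;vst();wheel()"
python3 -m crank '{"xyz":[[0,-1,0]],"turn":[0],"jaw":[-0.57]}'>/dev/null
python3 -c "from h import *;vst();wheel()"
python3 -m crank '{"xyz":[[0,-0.5,0]],"turn":[0],"jaw":[-0.57]}'>/dev/null
python3 -c "from h import *;vst();wheel()"

```

```text
t21.2 vice TCP mm [-84.8  18.6 151.8] tool y ang 90.2 z [ 0.007  0.012 -1.   ] F [-14.5  11.1  39.7] gap 0.0204 gf 20.4 q6 -1.48
spoke ang mod120 -34.9 (coh 0.91 n 80) rim x p2 -90.9 jaw front med x -21.65 n 276
t21.4 vice TCP mm [-84.5   7.1 152. ] tool y ang 90.2 z [ 0.008  0.008 -1.   ] F [-11.8   5.1  33.3] gap 0.0201 gf 17.0 q6 -1.50
spoke ang mod120 -24.5 (coh 0.84 n 84) rim x p2 -90.5 jaw front med x -21.34 n 294
t21.6 vice TCP mm [-83.9  -3.6 151.1] tool y ang 90.1 z [ 0.009  0.008 -1.   ] F [-9.6 10.9 33.9] gap 0.0202 gf 17.3 q6 -1.52
spoke ang mod120 -14.4 (coh 0.89 n 75) rim x p2 -90.1 jaw front med x -21.23 n 297
t21.7 vice TCP mm [-83.7  -7.5 151.1] tool y ang 90.2 z [ 0.009  0.011 -1.   ] F [-10.6   9.6  34. ] gap 0.0202 gf 17.3 q6 -1.53
spoke ang mod120 -11.1 (coh 0.86 n 76) rim x p2 -90.0 jaw front med x -21.00 n 299
```

Up about 24° more, so roughly 150–180 N. Letting go, backing off and checking.

```bash

python3 -m crank '{"xyz":[[0,0,-1.5],[0,0,-3],[0,0,-4],[2,0,-4],[3,0,0],[3,0,0],[0,0,0],[0,0,0]],"turn":[0,0,0,0,0,0,0,0],"jaw":[-0.57,-0.57,-0.57,-0.57,-0.57,-0.57,-0.57,-0.57]}'>/dev/null
python3 -m crank '{"xyz":[[0,0,0],[0,0,0],[0,0,0],[0,0,0],[0,0,0]],"turn":[0,0,0,0,0],"jaw":[-0.57,-0.57,-0.57,-0.57,-0.57]}'>/dev/null
python3 -c "
from h import *
vst();wheel();wheel()
f=grab_frame('scene');V=(cloud(f)[f['depth']>0]-O)@R*1000
for lo,hi in((244,262),(270,296),(296,304)):
    P=V[(V[:,2]>lo)&(V[:,2]<hi)&(V[:,0]<40)&(V[:,0]>0)&(V[:,1]>35)&(V[:,1]<130)];print(lo,len(P),np.percentile(P,[3,50,97],axis=0).round(1).tolist())
save(f,'end.png')"
```

```text
t23.1 vice TCP mm [-164.5  -12.5  266.3] tool y ang 90.0 z [-0.  0. -1.] F [-0.4  1.8 -0.6] gap 0.0201 gf 0.0 q6 -1.52
spoke ang mod120 -20.2 (coh 0.83 n 77) rim x p2 -90.2 jaw front med x -21.30 n 308
spoke ang mod120 -19.4 (coh 0.86 n 84) rim x p2 -90.2 jaw front med x -21.26 n 294
244 125 [[11.2, 66.9, 244.3], [12.9, 100.1, 253.0], [17.5, 127.4, 261.4]]
270 211 [[11.6, 66.2, 270.9], [13.2, 103.1, 283.1], [27.0, 124.6, 295.6]]
296 179 [[12.7, 66.3, 296.5], [20.4, 95.5, 299.0], [29.3, 123.3, 301.3]]
```

View pics/end.png

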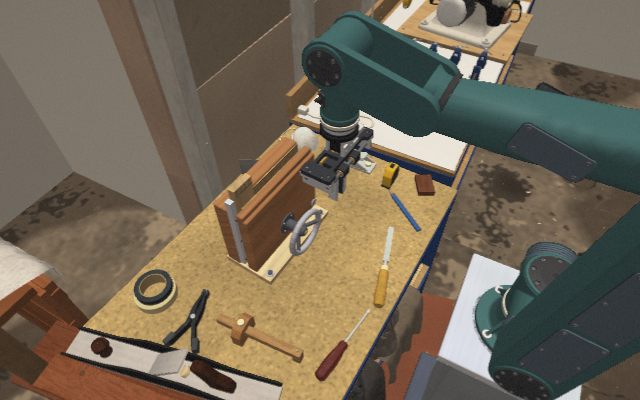

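The wheel turned back about 9°, so it now holds about 110 N. The picture shows the board upright at the fence (238,187), the gripper clear of everything, and the gauge, tape and plane where they were.

```bash
python3 -c "from h import *;print(close_job())"
```

```text
the job is handed in; nothing more can be done
None
```

The board stands upright against the fence, gripped by the jaw at about 110 N (estimated from the wheel's turn-back), with everything released, the gauge, tape and plane left alone, and the job handed in at about 23 s.

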